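Nest the cups and knock down the caddy's lock pegs

TASK

Put the cups away for the night: nest every loose blue cup, upright, in the white cup fixed on the wooden caddy board so that they form one straight stack. Then take the wooden mallet and knock all four red sprung lock pegs of the board fully home with its face (do not push them with the gripper), and stand the mallet upright back on the middle of its cork coaster. Leave the salt shaker where it is.

Things in the scene. Friction and masses are not known exactly. Their poses are not given: they have to be found in the camera images.
- caddy: fixed wooden caddy board, 120 mm (its x) by 310 mm (its y), 20 mm thick, lying on the counter; origin at the centre of its underside, z up. A white stacking cup, same shape as the blue ones, is fixed upright at its centre (rim 78 mm above the counter). Near its four corners, at x = +-36 mm, y = +-125 mm, stand the lock pegs
- stack_foot (a point): centre of the underside of the fixed white cup, 20 mm above the counter, axes as the caddy's: the first blue cup nests with its origin 34 mm above this point, the next 68 mm, and so on
- peg1 (a joint): how far the sprung lock peg at x -36, y +125 mm on the caddy is driven down, m: 0 fully up, 0.014 fully home; it starts between 0 and 0.003. A stiff spring with a catch: about 9 to 13 N moves it, and it stays at the depth to which it is driven
- peg1_top (a point): centre of the top of that peg's red head (20 mm across, 8 mm thick); 38 mm above the counter when fully up, 24 mm (4 mm above the board) when home
- peg2 (a joint): how far the sprung lock peg at x +36, y +125 mm on the caddy is driven down, m: 0 fully up, 0.014 fully home; it starts between 0 and 0.003. A stiff spring with a catch: about 9 to 13 N moves it, and it stays at the depth to which it is driven
- peg2_top (a point): centre of the top of that peg's red head (20 mm across, 8 mm thick); 38 mm above the counter when fully up, 24 mm (4 mm above the board) when home
- peg3 (a joint): how far the sprung lock peg at x -36, y -125 mm on the caddy is driven down, m: 0 fully up, 0.014 fully home; it starts between 0 and 0.003. A stiff spring with a catch: about 9 to 13 N moves it, and it stays at the depth to which it is driven
- peg3_top (a point): centre of the top of that peg's red head (20 mm across, 8 mm thick); 38 mm above the counter when fully up, 24 mm (4 mm above the board) when home
- peg4 (a joint): how far the sprung lock peg at x +36, y -125 mm on the caddy is driven down, m: 0 fully up, 0.014 fully home; it starts between 0 and 0.003. A stiff spring with a catch: about 9 to 13 N moves it, and it stays at the depth to which it is driven
- peg4_top (a point): centre of the top of that peg's red head (20 mm across, 8 mm thick); 38 mm above the counter when fully up, 24 mm (4 mm above the board) when home
- cup1: loose blue stacking cup, upright, same shape as the white one: 58 mm tall; upper 34 mm a straight collar, 60 mm across outside, 50 inside; lower 24 mm a tapered foot, 46 mm across at the shoulder, 32 at the bottom. Origin: centre of the underside, z up. Nested, its shoulder rests on the rim below: 34 mm above the next cup. About 120 g. 3 to 5 cups are present; absent ones read None
- cup2: loose blue stacking cup, upright, same shape as the white one: 58 mm tall; upper 34 mm a straight collar, 60 mm across outside, 50 inside; lower 24 mm a tapered foot, 46 mm across at the shoulder, 32 at the bottom. Origin: centre of the underside, z up. Nested, its shoulder rests on the rim below: 34 mm above the next cup. About 120 g. 3 to 5 cups are present; absent ones read None
- cup3: loose blue stacking cup, upright, same shape as the white one: 58 mm tall; upper 34 mm a straight collar, 60 mm across outside, 50 inside; lower 24 mm a tapered foot, 46 mm across at the shoulder, 32 at the bottom. Origin: centre of the underside, z up. Nested, its shoulder rests on the rim below: 34 mm above the next cup. About 120 g. 3 to 5 cups are present; absent ones read None
- cup4: loose blue stacking cup, upright, same shape as the white one: 58 mm tall; upper 34 mm a straight collar, 60 mm across outside, 50 inside; lower 24 mm a tapered foot, 46 mm across at the shoulder, 32 at the bottom. Origin: centre of the underside, z up. Nested, its shoulder rests on the rim below: 34 mm above the next cup. About 120 g. 3 to 5 cups are present; absent ones read None
- cup5: loose blue stacking cup, upright, same shape as the white one: 58 mm tall; upper 34 mm a straight collar, 60 mm across outside, 50 inside; lower 24 mm a tapered foot, 46 mm across at the shoulder, 32 at the bottom. Origin: centre of the underside, z up. Nested, its shoulder rests on the rim below: 34 mm above the next cup. About 120 g. 3 to 5 cups are present; absent ones read None
- mallet: upright wooden kitchen mallet (pounder), about 300 g, standing on its striking face on the coaster: heavy round head 66 mm across and 40 mm tall, above it a straight round handle 24 mm across, up to 141 mm. Origin at the centre of the flat striking face (underside), z along the handle; hold it by the handle, upright
- coaster: round cork coaster, 100 mm across and 3 mm thick, fixed on the counter; origin at the centre of its underside
- shaker: amber glass salt shaker with a steel top, 44 mm across, 74 mm tall, standing among the cups; origin at the centre of its underside; leave it alone
Things that resemble listed ones, but are neither listed nor needed, are in the scene too. Several things look just like the coaster: the one meant starts farthest to the robot's left.

How it is judged:
By the outcome, as a careful person would: the job done as asked, in the order asked, and still so for the second after the job is handed in, with the robot touching nothing.
Of cup1, cup2, cup3, cup4, cup5 only 3 to 5 are there at a start; the rules pass over those that are not, and their reading is None.
At some moment in a run one of mallet may be knocked a few centimetres aside while the robot is not near it.
It also fails if it takes over 208 s, if anything falls off the work surface, if the arm or the gripper's body presses on something with over 40 N, if the wrist force passes 120 N, or if a joint passes its speed limit or range.

ROBOT

A 6-joint arm with a two-finger parallel gripper is mounted at the origin on the work surface. World frame = base frame: x ahead of the robot, y to its left, z up, the work surface at z = 0. Lengths are in m, angles in rad, forces in N, time in s.
With the tool pointing down it reaches from about 0.275 to 0.875 m from the base axis. Payload 12.5 kg.
Tool frame: the origin (TCP) lies at the very end of the fingers, on their centre line; the grasp point (between the pads) lies 19 mm behind it; z points along the fingers, y is the line along which they close (so a half turn about z gives the same grasp; the last joint's range is limited). The gripper opens to 85 mm and grips with 20 to 120 N. Pads are 22 mm wide; open, the fingers measure 114 mm over their backs; the gripper's body (76 mm by 85 mm) begins 54 mm behind the grasp point. The pads swing forward as they close: fully open they stand 13 mm farther back than shut.
Start: joints at [-1.32, 0.351, 1.652, -0, 1.139, -0.085], TCP at [0.181, -0.519, 0.231] pointing down, gripper open.
Joint ranges: [-2.75, 2.75], [-0.79, 2.1], [0.01, 2.65], [-1.57, 4.71], [0.07, 3.14], [-2.87, 2.87]. Speed limits (rad/s): [2.22, 2.22, 2.79, 3.14, 3.14, 3.14].

INTERFACE

Orientations are given as a 3x3 rotation matrix whose columns are the frame's x, y, z axes.
In Python, from bench import manip gives the robot as it stands. Calls block until the motion is done:
- manip.move_ptp(position, orientation): joint-space move of the TCP to a pose.
- manip.move_l(position, attitude=None, max_speed=0.15): straight line of the TCP; attitude=None keeps the orientation; max_speed is the mean speed in m/s.
- manip.move_j(angles): joint-space move.
- manip.set_gripper(opening, effort=None): opening from 0.0 (shut) to 1.0 (fully open); effort is the grip in N (None keeps the last); returns when the fingers have stopped.
- manip.dwell(seconds).
- manip.inverse_kinematics(position, orientation): joint angles nearest the present ones, or None.
- manip.grab_frame(name): name is "scene" or "top" or "wrist"; returns (picture, depth): 420x560x3 uint8, red, green, blue; 420x560 float32, m along the optical axis (not along the pixel's ray), 0 where there is no reading.
- manip.get_calibration(name): a dict with "camera_matrix" (3x3 intrinsics, pixels), "k1" (the pictures are not rectified: a ray, as slopes to the right and down, at radius r is drawn at 1 + k1 r^2 times it, then the intrinsics apply), "R" (3x3) and "t" (3): a world point X has camera coordinates R X + t. Camera axes: x right, y down, z forward; pixel columns grow to the right and rows downward; lengths in m; the calibration is good to about 2 mm. A picture is of the moment at which its call begins: read the wrist's pose just before it. get_calibration takes no time and is no camera call; for the wrist camera it gives the pose at the moment of the call.
A pose or a line that the arm cannot do raises manip.Unreachable and nothing moves.
- manip.sign_off(): hands the job in; it is judged then, once.
Trained networks look in the newest picture that a camera, given by its name, has taken for a name from the list of things; names that differ only in an ending like _2 or _b are one class to them, and where a whole thing is asked for, a point or a joint stands for the part that bears it (a point fixed in the world has none). Each returns a list of dicts, best first, with "confidence" (0 to 1); they miss things now and then, are a little off and sometimes report something else, mostly with a low value. They report only what shows in the picture. A call takes as long as a camera call. They do not tell look-alikes from the thing itself.
- manip.look_for(camera, name): "at" ([x, y, z] in m, in world coordinates, good to about 4 mm: the middle of the surface that is visible of it).
Readings, each from a call of its own:
- manip.current_time(): time.
- manip.current_qpos(): joint angles.
- manip.current_joint_vel(): joint speeds.
- manip.current_joint_torque(): joint torques, N m.
- manip.current_ee_pos(): TCP position.
- manip.current_tcp_rot(): TCP orientation.
- manip.current_force(): force on the tool from outside, world axes, zero at the start.
- manip.current_ft_torque(): the same for the moment, N m.
- manip.current_grip_width(): opening from 0.0 (shut) to 1.0 (fully open).
- manip.current_grip_force(): force on a finger pad.
Only numpy, scipy, OpenCV 4.12 (cv2) and the standard library are available. Lean on these libraries where they do the work, as an engineer would, in place of code of your own. Each camera call takes 0.05 s, during which the arm holds its last target. There are 200 camera calls.

## Working session

There is one attempt and no reset: what is moved stays moved. The work goes in short steps, each a Python script; the robot and the scene stay as the last script left them, time stands still between calls to the robot, and variables do not carry over. Pictures are saved under pics/ and viewed, at most 14 in all, crops included, and the job is handed in when it is done.

```bash
ls; mkdir -p pics; python3 - <<'E'
from bench import manip
import cv2
for c in("scene","top"):
    p,d=manip.grab_frame(c); cv2.imwrite(f"pics/{c}0.png",p[:,:,::-1])
    for n in ["caddy","peg1_top","cup1","mallet","coaster","shaker"]:
        print(c,n,[([round(float(v),3) for v in o["at"]],round(o["confidence"],2)) for o in manip.look_for(c,n)])
    k=manip.get_calibration(c);print(k)
print(manip.current_time(),manip.current_tcp_rot(),manip.current_force())
E
```

```text
pics
scene caddy [([0.594, 0.018, 0.017], 0.6)]
scene peg1_top [([0.573, 0.343, 0.044], 0.55)]
scene cup1 [([0.45, -0.295, 0.038], 0.88), ([0.446, 0.282, 0.046], 0.77), ([0.563, 0.126, 0.034], 0.73), ([0.556, -0.343, 0.045], 0.72), ([0.634, -0.235, 0.041], 0.55)]
scene mallet [([0.456, 0.411, 0.043], 0.9), ([0.572, 0.343, 0.045], 0.65)]
scene coaster [([0.464, 0.437, 0.003], 0.85), ([0.317, 0.178, 0.004], 0.84), ([0.28, 0.302, -0.002], 0.78), ([0.564, 0.13, 0.032], 0.26)]
scene shaker [([0.573, 0.341, 0.046], 0.79), ([0.592, 0.014, 0.021], 0.57)]
{'camera_matrix': array([[410.04330022,   0.        , 274.87682788],
       [  0.        , 410.04330022, 214.06944053],
       [  0.        ,   0.        ,   1.        ]]), 'k1': 0.02772811677024167, 'R': array([[-0.50671402,  0.86206989,  0.00874038],
       [ 0.55976591,  0.33670023, -0.75716252],
       [-0.6556699 , -0.3787723 , -0.65316807]]), 't': array([ 0.2379985 , -0.19984124,  1.56940195])}
top caddy [([0.577, -0.004, 0.018], 0.68), ([0.434, 0.281, 0.026], 0.18)]
top peg1_top []
top cup1 [([0.634, -0.241, 0.034], 0.88), ([0.44, -0.
[... 198 characters left out ...]
[0.314, 0.178, 0.002], 0.64)]
top shaker [([0.561, 0.333, 0.068], 0.83), ([0.43, 0.407, 0.005], 0.51)]
{'camera_matrix': array([[504.26825275,   0.        , 278.76795124],
       [  0.        , 504.26825275, 208.5551063 ],
       [  0.        ,   0.        ,   1.        ]]), 'k1': -0.00907969324282216, 'R': array([[ 0.01204815, -0.99983019, -0.01394406],
       [-0.99325204, -0.01035789, -0.11551233],
       [ 0.11534829,  0.01524168, -0.99320817]]), 't': array([0.01451475, 0.4592227 , 1.41700432])}
0.7 [[ 9.44139470e-01  3.29546144e-01 -2.07845708e-05]
 [ 3.29546143e-01 -9.44139469e-01 -4.24094476e-05]
 [-3.35994035e-05  3.31909583e-05 -9.99999999e-01]] [-0.63980275  1.05879743 -0.17039146]
```

View pics/top0.png

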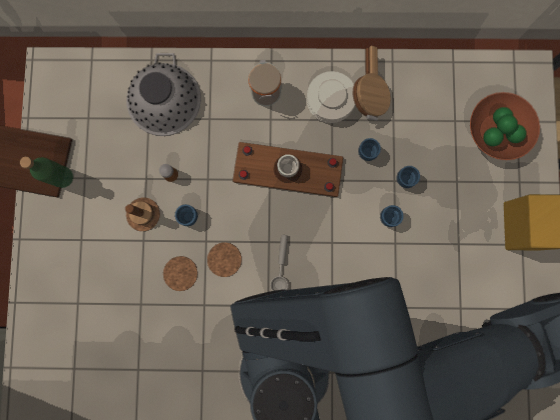

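View pics/scene0.png

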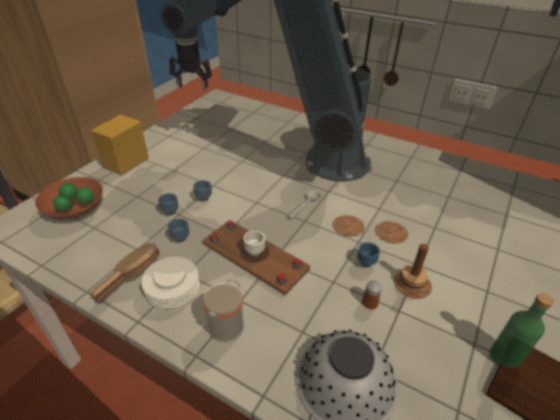

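```bash
cat > h.py <<'E'
from bench import manip
import numpy as np, cv2
from scipy.optimize import least_squares
def cloud(c):
    p,d=None,None
    k=manip.get_calibration(c); p,d=manip.grab_frame(c)
    K=k["camera_matrix"]; v,u=np.mgrid[0:420,0:560]
    xd=(u-K[0,2])/K[0,0]; yd=(v-K[1,2])/K[1,1]; x,y=xd.copy(),yd.copy()
    for _ in range(5):
        s=1+k["k1"]*(x*x+y*y); x,y=xd/s,yd/s
    P=(np.dstack([x,y,np.ones_like(x)])*d[...,None]-k["t"])@k["R"]
    P[d==0]=np.nan
    return p,P
def circ(Q,r,c0):
    f=lambda c:np.hypot(Q[:,0]-c[0],Q[:,1]-c[1])-r
    s=least_squares(f,c0,loss="soft_l1",f_scale=.002); return s.x,np.sqrt(np.mean(s.fun**2)),len(Q)
def ring(P,c0,z0,z1,r,R=.045):
    Q=P.reshape(-1,3); Q=Q[np.isfinite(Q[:,0])]
    Q=Q[(np.hypot(Q[:,0]-c0[0],Q[:,1]-c0[1])<R)&(Q[:,2]>z0)&(Q[:,2]<z1)]
    return circ(Q,r,c0) if len(Q)>5 else None
def red(p,P):
    h=cv2.cvtColor(p,cv2.COLOR_RGB2HSV).astype(int)
    m=((h[...,0]<6)|(h[...,0]>172))&(h[...,1]>150)&(h[...,2]>60)
    m&=np.nan_to_num(abs(P[...,0]-.58)<.13)&np.nan_to_num(abs(P[...,1])<.2)
    n,l,s,c=cv2.connectedComponentsWithStats(m.astype(np.uint8))
    return [(P[l==i].mean(0).round(4),s[i,4]) for i in range(1,n) if s[i,4]>8]
E
python3 - <<'E'
from h import *
for c in("top","scene"):
    p,P=cloud(c)
    for n,xy in dict(a=(.634,-.238),b=(.443,-.3),c=(.556,-.349),d=(.438,.281)).items(): print(c,n,ring(P,xy,.05,.066,.0275))
    print("white",ring(P,(.585,0),.07,.086,.0275))
    print("malH",ring(P,(.444,.409),.1,.16,.0)); print("shaker",ring(P,(.565,.335),.06,.08,.0))
    print("red",red(p,P))
E
```

```text
top a (array([ 0.63074691, -0.23572464]), np.float64(0.0018020593061037259), 132)
top b (array([ 0.44003734, -0.29680913]), np.float64(0.0016429939006700636), 121)
top c (array([ 0.55228507, -0.34544735]), np.float64(0.0016930125657758466), 132)
top d (array([0.43596387, 0.28239402]), np.float64(0.0016027143872837605), 124)
white (array([ 0.57696843, -0.00390643]), np.float64(0.0016231309484713826), 124)
malH (array([0.44076743, 0.41059822]), np.float64(0.008939382119987016), 105)
shaker (array([0.55907495, 0.33964507]), np.float64(0.013467524350426719), 143)
red [(array([0.6292, 0.1143, 0.0378]), np.int32(34)), (array([ 0.5958, -0.1329,  0.0367]), np.int32(33)), (array([0.5582, 0.1239, 0.0357]), np.int32(36)), (array([ 0.5247, -0.1231,  0.0364]), np.int32(35))]
scene a (array([ 0.63472727, -0.23576286]), np.float64(0.0020395468592166906), 123)
scene b (array([ 0.4437549, -0.2970957]), np.float64(0.002678931901291922), 87)
scene c (array([ 0.55665417, -0.34510219]), np.float64(0.0023010230283212483), 101)
scene d (array([0.43951887, 0.28335023]), np.float64(0.0021746580710751717), 146)
white (array([ 0.58124957, -0.00408337]), np.float64(0.0019234668870117496), 139)
malH (array([0.45260209, 0.41586271]), np.float64(0.008408277873934422), 162)
shaker (array([0.56899942, 0.34286363]), np.float64(0.01279867862777597), 159)
red [(array([ 0.5283, -0.1232,  0.0353]), np.int32(11)), (array([ 0.5999, -0.1321,  0.0357]), np.int32(19)), (array([0.5626, 0.1249, 0.0361]), np.int32(26)), (array([0.6332, 0.1154, 0.0367]), np.int32(32))]
```

```bash
cat >> h.py <<'E'
W=np.array([.5791,-.0040]); G=.028
def rot(x,y,off=0):
    a=np.arctan2(y,x)+off; Y=np.array([np.cos(a),np.sin(a),0]); Z=np.array([0,0,-1.])
    return np.column_stack([np.cross(Y,Z),Y,Z])
def cup(xy,n):
    x,y=xy; R=rot(x,y); zt=.02+.034*n; hi=zt+.10
    manip.move_ptp([x,y,max(.2,manip.current_ee_pos()[2])],R)
    manip.move_l([x,y,.09],max_speed=.3); manip.move_l([x,y,G],max_speed=.1)
    manip.set_gripper(0.,40); manip.move_l([x,y,max(hi,.2)],max_speed=.25)
    print("grip",manip.current_grip_width(),manip.current_grip_force(),manip.current_force().round(2))
    Rw=rot(*W); manip.move_ptp([*W,max(hi,.2)],Rw)
    manip.move_l([*W,zt+G+.035],max_speed=.2); f0=manip.current_force()
    manip.move_l([*W,zt+G+.001],max_speed=.06)
    print("dF",(manip.current_force()-f0).round(2))
    manip.set_gripper(1.0); manip.move_l([*W,max(zt+.13,.25)],max_speed=.25)
    print("t",manip.current_time())
E
python3 - <<'E'
from h import *
manip.set_gripper(1.0)
cup((.4419,-.297),1)
p,P=cloud("top"); cv2.imwrite("pics/c1.png",p[:,:,::-1]); p,P=cloud("scene"); print(ring(P,W,.104,.120,.0275)); cv2.imwrite("pics/c1s.png",cv2.resize(p[200:340,160:360,::-1],(800,560)))
E
```

```text
grip 0.6796336913821159 43.54945210274309 [-0.7  -0.53 -1.63]
dF [-1.52  0.33  3.16]
t 8.6333
(array([ 0.58231845, -0.00519205]), np.float64(0.0018493276954513278), 138)
```

View pics/c1s.png

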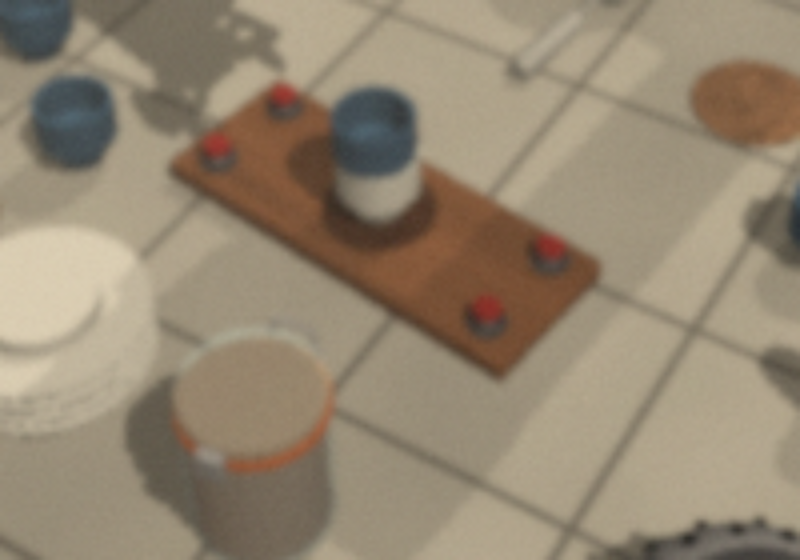

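The crop shows the first blue cup sitting upright in the white cup (around 375,130 in the crop), aligned with it. I'll place the rest.

```bash
sed -i 's/^W=.*; G/W=np.array([.5781,-.0032]); G/' h.py; python3 - <<'E'
from h import *
for i,c in enumerate([(.5545,-.3453),(.6327,-.2357),(.4377,.2829)]):
    cup(c,i+2)
    p,P=cloud("scene"); z=.078+.034*(i+2); print(ring(P,W,z-.008,z+.008,.0275))
manip.move_ptp([.45,-.2,.35],rot(.45,-.2))
p,P=cloud("top"); cv2.imwrite("pics/t2.png",p[:,:,::-1]); print("top",ring(P,W,.206,.222,.0275)); print(red(p,P))
for c in ("top","scene"):
    q,P=cloud(c)
    for z0,z1,r in((.13,.15,0),(.06,.125,.012),(.025,.042,.0)): print(c,ring(P,(.446,.411),z0,z1,r,.06))
    print([o for o in manip.look_for(c,"mallet")],[o for o in manip.look_for(c,"coaster")])
cv2.imwrite("pics/s2.png",q[:,:,::-1])
E
```

```text
grip 0.6798946262724668 43.12255449593067 [-0.87 -0.2  -2.85]
dF [-4.08  0.72  7.04]
t 16.1583
(array([ 0.58149541, -0.00458844]), np.float64(0.002042435148136395), 146)
grip 0.6753257604309896 43.03568259871099 [-0.58 -0.61 -2.25]
dF [-2.25 -0.19  4.4 ]
t 22.8417
(array([ 0.58131358, -0.00408858]), np.float64(0.001881881773243024), 147)
grip 0.6979628288353253 43.30885626375675 [ 0.06  0.23 -2.2 ]
dF [-1.21  0.02  5.3 ]
t 30.1917
(array([ 0.58121871, -0.00219169]), np.float64(0.0018129933830306072), 158)
top (array([ 0.57650244, -0.00228611]), np.float64(0.0015535390123411323), 149)
[(array([0.6293, 0.1143, 0.037 ]), np.int32(33)), (array([ 0.5955, -0.133 ,  0.0377]), np.int32(33)), (array([0.5582, 0.1239, 0.0355]), np.int32(36)), (array([ 0.5249, -0.123 ,  0.0362]), np.int32(33))]
top (array([0.4421838 , 0.41353374]), np.float64(0.008788993380959382), 72)
top (array([0.44276796, 0.41616235]), np.float64(0.0006438088648150053), 64)
top (array([0.4374574 , 0.40291457]), np.float64(0.0257176189445061), 161)
[{'at': [0.4356, 0.4089, 0.0465], 'confidence': 0.7}, {'at': [0.5606, 0.3296, 0.0686], 'confidence': 0.22}] [{'at': [0.3156, 0.1785, 0.0021], 'confidence': 0.64}, {'at': [0.4352, 0.4071, 0.0007], 'confidence': 0.57}, {'at': [0.2732, 0.303, 0.0079], 'confidence': 0.57}]
scene (array([0.45019564, 0.41548557]), np.float64(0.008625442766537011), 83)
scene (array([0.44355257, 0.41518525]), np.float64(0.0011576096843306889), 170)
scene (array([0.46303396, 0.41627965]), np.float64(0.024777219509841755), 235)
[{'at': [0.4572, 0.4154, 0.04], 'confidence': 0.87}, {'at': [0.6037, 0.0075, 0.0947], 'confidence': 0.69}] [{'at': [0.3201, 0.1761, 0.0033], 'confidence': 0.96}, {'at': [0.4662, 0.4384, 0.0025], 'confidence': 0.59}, {'at': [0.2764, 0.3037, 0.0003], 'confidence': 0.56}]
```

View pics/s2.png

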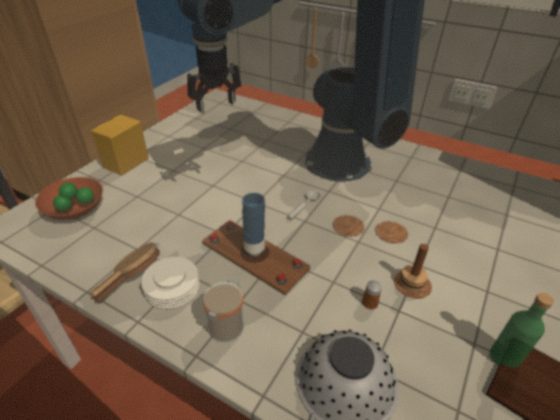

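View pics/t2.png

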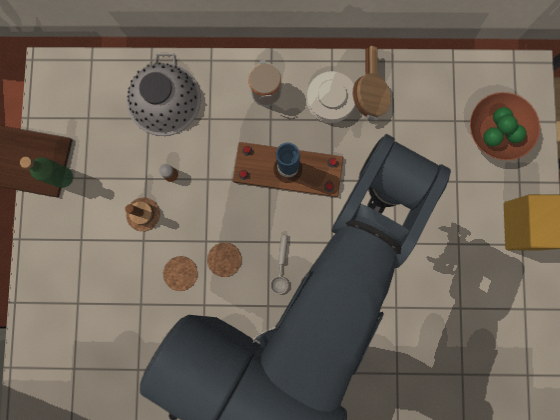

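Four cups form a straight stack (scene 255,215; top 288,165), the mallet still stands on the leftmost coaster (scene 415,275; top 142,213), and all pegs are up. Next I'll hover over the mallet and check it with the wrist camera.

```bash
python3 - <<'E'
from h import *
M=(.4432,.4150)
manip.move_ptp([*M,.30],rot(*M))
p,P=cloud("wrist"); cv2.imwrite("pics/w3.png",p[:,:,::-1])
Q=P.reshape(-1,3);Q=Q[np.isfinite(Q[:,0])];Q=Q[np.hypot(Q[:,0]-M[0],Q[:,1]-M[1])<.06]
for z0,z1 in((.136,.15),(.036,.05)):
    S=Q[(Q[:,2]>z0)&(Q[:,2]<z1)]; print(len(S),S.mean(0) if len(S) else 0, cv2.minEnclosingCircle(S[:,:2].astype(np.float32)*1000) if len(S) else 0)
print(manip.get_calibration("wrist")["t"],manip.current_time())
E
```

```text
619 [0.44340846 0.413937   0.14283396] ((444.0220947265625, 413.28546142578125), 11.869317054748535)
1856 [0.43978677 0.41800419 0.04252373] ((444.5479736328125, 412.8753967285156), 32.562660217285156)
[-0.60710575 -0.05800666  0.44333932] 33.8083
```

View pics/w3.png

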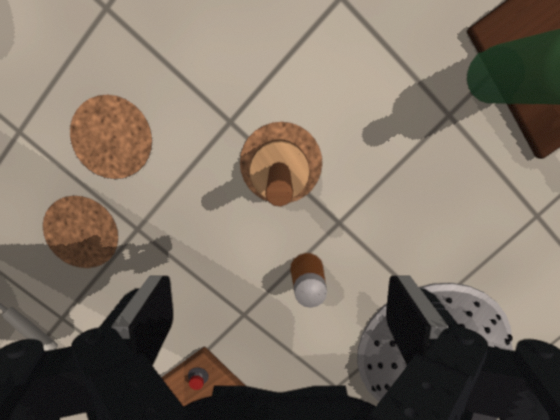

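The wrist image shows the mallet handle top at about (278,195), its head at (280,165) and the cork coaster around it centred near (281,162). I'll fit the coaster's rim from this view and pick the mallet up.

```bash
cat >> h.py <<'E'
def coaster(c0,cam="wrist"):
    p,P=cloud(cam); h=cv2.cvtColor(p,cv2.COLOR_RGB2HSV)
    m=(h[...,1]>85)&(abs(P[...,2]-.003)<.008)&(np.hypot(P[...,0]-c0[0],P[...,1]-c0[1])<.065)
    m=cv2.morphologyEx(m.astype(np.uint8),cv2.MORPH_OPEN,np.ones((3,3)))>0
    S=P[m][:,:2]; a=np.arctan2(*(S-c0).T[::-1]); r=np.hypot(*(S-c0).T); b=((a+np.pi)/.1745).astype(int)
    E=np.array([S[b==i][np.argsort(r[b==i])[-3]] for i in range(36) if (b==i).sum()>5])
    return circ(E,.0495,c0)
E
python3 - <<'E'
from h import *
M=np.array((.4440,.4133))
C=coaster(M); print("coaster",C)
R=rot(*M); manip.move_l([*M,.2],R,max_speed=.2); manip.move_l([*M,.09],max_speed=.08)
manip.set_gripper(0.,100); print(manip.current_grip_width(),manip.current_grip_force())
manip.move_l([*M,.30],max_speed=.15); print(manip.current_force(),manip.current_time())
p,P=cloud("scene"); cv2.imwrite("pics/s4.png",p[:,:,::-1])
E
```

```text
coaster (array([0.44418021, 0.41601622]), np.float64(0.0008136079650795021), 32)
0.2580814861958161 97.65577912330627
[-0.26531747 -0.01902519 -3.79603047] 38.1917
```

View pics/s4.png

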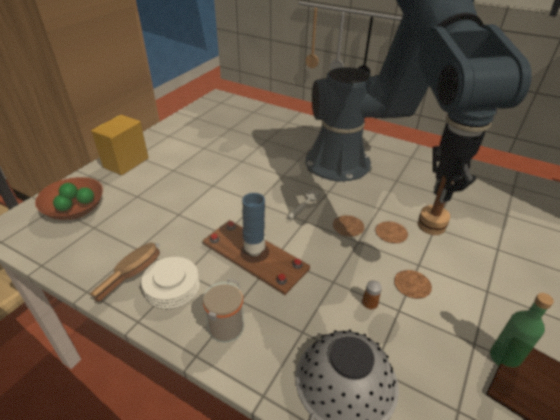

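The mallet is held upright (scene 435,215) and its coaster is empty at (412,284). Next, the pegs.

```bash
python3 - <<'E'
from h import *
pegs=[(.5603,.1243),(.6312,.1148),(.5977,-.1325),(.5265,-.1231)]
manip.move_ptp([.5603,.1243,.30],rot(.5603,.1243))
for i,(x,y) in enumerate(pegs):
    if i==2:
        manip.move_l([.6312,.1148,.37],max_speed=.25); manip.move_ptp([x,y,.37],rot(x,y))
    manip.move_l([x,y,.145],rot(x,y),max_speed=.2); f0=manip.current_force()
    manip.move_l([x,y,.112],max_speed=.06); z=.112; L=[]
    while True:
        f=(manip.current_force()-f0)[2]; L.append((round(z,4),round(f,1)))
        if f>35 or z<.106: break
        z-=.0005; manip.move_l([x,y,z],max_speed=.02)
    print(L,manip.current_ee_pos()[2]); manip.move_l([x,y,.16],max_speed=.15)
x,y=pegs[3]; manip.move_l([x,y,.37],max_speed=.25); manip.move_ptp([.44,-.2,.37],rot(.44,-.2))
print(manip.current_time(),manip.current_grip_width())
for c in("top","scene"): p,P=cloud(c); print(red(p,P)); 
cv2.imwrite("pics/s5.png",cv2.resize(p[180:320,160:360,::-1],(800,560)))
E
```

```text
[(0.112, np.float64(0.1)), (0.1115, np.float64(3.8)), (0.111, np.float64(9.0)), (0.1105, np.float64(13.5)), (0.11, np.float64(16.9)), (0.1095, np.float64(22.8)), (0.109, np.float64(27.4)), (0.1085, np.float64(30.4)), (0.108, np.float64(36.5))] 0.11102940502468334
[(0.112, np.float64(0.9)), (0.1115, np.float64(4.3)), (0.111, np.float64(9.2)), (0.1105, np.float64(11.5)), (0.11, np.float64(16.3)), (0.1095, np.float64(19.0)), (0.109, np.float64(23.8)), (0.1085, np.float64(27.1)), (0.108, np.float64(31.8)), (0.1075, np.float64(35.2))] 0.1110820858797699
[(0.112, np.float64(1.4)), (0.1115, np.float64(2.5)), (0.111, np.float64(8.4)), (0.1105, np.float64(11.2)), (0.11, np.float64(17.0)), (0.1095, np.float64(20.4)), (0.109, np.float64(25.3)), (0.1085, np.float64(29.1)), (0.108, np.float64(32.4)), (0.1075, np.float64(36.7))] 0.11106085239598627
[(0.112, np.float64(-0.4)), (0.1115, np.float64(1.5)), (0.111, np.float64(7.3)), (0.1105, np.float64(12.7)), (0.11, np.float64(19.1)), (0.1095, np.float64(23.0)), (0.109, np.float64(28.8)), (0.1085, np.float64(33.9)), (0.108, np.float64(39.8))] 0.11100141045651143
59.4667 0.25555207972896077
[(array([0.6294, 0.1149, 0.0233]), np.int32(31)), (array([ 0.5958, -0.1331,  0.0237]), np.int32(33)), (array([0.5575, 0.1244, 0.0243]), np.int32(32)), (array([ 0.525 , -0.1234,  0.0217]), np.int32(32))]
[(array([ 0.5974, -0.1336,  0.0212]), np.int32(12)), (array([0.5605, 0.1245, 0.0226]), np.int32(21)), (array([0.6317, 0.1151, 0.023 ]), np.int32(27))]
```

View pics/s5.png

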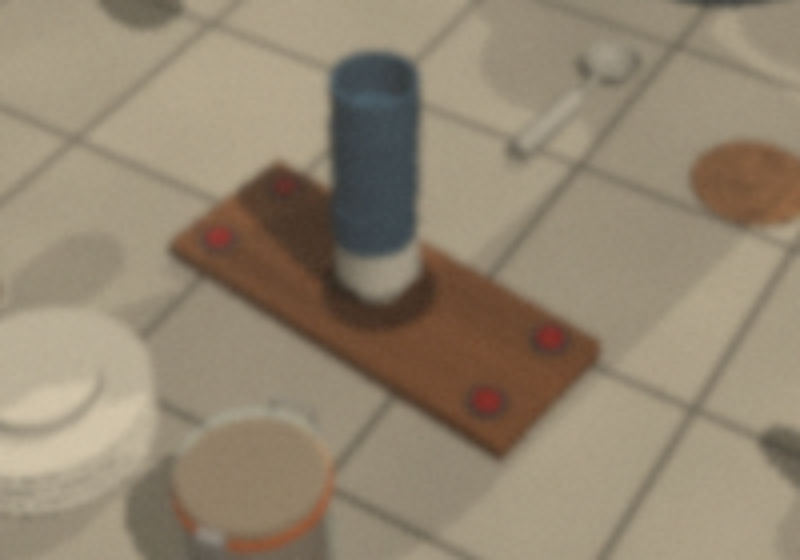

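All four pegs are flush at home depth (crop 285,185; 218,237; 550,338; 487,402) and the stack is straight. Now to return the mallet.

```bash
python3 - <<'E'
from h import *
C=np.array([.4442,.4160]); R=rot(*C)
manip.move_ptp([*C,.37],R)
manip.move_l([*C,.13],max_speed=.2); f0=manip.current_force(); manip.move_l([*C,.0915],max_speed=.04); z=.0915
while (manip.current_force()-f0)[2]<2.5 and z>.087: z-=.0005; manip.move_l([*C,z],max_speed=.02)
print(z); manip.dwell(.3); manip.set_gripper(1.0); manip.dwell(.3)
manip.move_l([*C,.30],max_speed=.15); manip.dwell(.3)
p,P=cloud("wrist"); Q=P.reshape(-1,3);Q=Q[np.isfinite(Q[:,0])];Q=Q[np.hypot(Q[:,0]-C[0],Q[:,1]-C[1])<.06]
for z0,z1 in((.136,.15),(.036,.05)):
    S=Q[(Q[:,2]>z0)&(Q[:,2]<z1)]; print(len(S),cv2.minEnclosingCircle(S[:,:2].astype(np.float32)*1000))
print(coaster(C))
manip.move_ptp([.45,-.2,.35],rot(.45,-.2)); manip.dwell(.5)
p,P=cloud("scene"); cv2.imwrite("pics/s6.png",p[:,:,::-1]); print(manip.current_time(),ring(P,W,.206,.222,.0275))
E
```

```text
0.09
621 ((444.1907653808594, 416.16729736328125), 11.882230758666992)
1864 ((444.9017028808594, 415.6201477050781), 32.6465950012207)
(array([0.44418946, 0.41606336]), np.float64(0.0007790626683145936), 33)
70.9167 (array([ 0.5813458 , -0.00202437]), np.float64(0.0017788697162782268), 159)
```

View pics/s6.png

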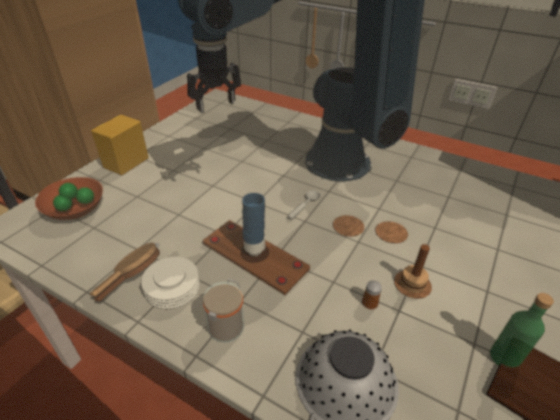

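The stack stands straight at (255,220), the pegs are down, the mallet is on its coaster at (415,275), and there are no loose cups left. One last check of the mallet's position before I hand in.

```bash
python3 - <<'E'
from h import *
ok=True
for c in("top","scene"):
    _,P=cloud(c); r=ring(P,(.444,.416),.06,.125,.012,.05); print(r); ok&=bool(np.hypot(*(r[0]-(.444,.4175)))<.007)
print(ok)
if ok: print(manip.sign_off())
E
```

```text
(array([0.44304207, 0.41883937]), np.float64(0.0007836700260568448), 63)
(array([0.44411451, 0.41791687]), np.float64(0.0011698608500582688), 174)
True
the job is handed in; nothing more can be done
None
```

Job handed in: all four blue cups are nested in one straight stack, all four pegs were knocked home with the mallet, the mallet is back upright within about 1 mm of its coaster's centre, and the salt shaker was left alone.

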